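# Point out the pieces of the unfinished candle set

### The arm

A 6-joint arm with a two-finger parallel gripper is mounted at the origin on a cart in front of the work surface, level with it; the furniture and walls round the work are solid. World frame = base frame: x ahead of the robot, y to its left, z up, the work surface at z = 0. Lengths are in m, angles in degrees, forces in N, time in s.
With the tool pointing down it reaches from about 0.4 to 0.825 m from the base axis. Payload 7 kg.
Tool frame: the origin (TCP) lies on the centre line of the jaws, within the pads' length; the fingertips stand r.tip_reach ahead of it and the grasp point (between the pads) is the TCP (r.tip_reach is the distance from the TCP to the fingertips, in m); z points along the fingers, y is the line along which they close (so a half turn about z gives the same grasp; the last joint's range is limited). The gripper opens to 88 mm and grips with 3 to 60 N. Pads are 19 mm wide; open, the fingers measure 130 mm over their backs; the gripper's body (78 mm by 193 mm) begins 47 mm behind the grasp point.
Start: joints at [-48.065, 20.546, 0.682, 0, -70.136, -16.507], TCP at [0.29, -0.61, 0.246] pointing down, gripper open.
Joint ranges: [-176.03, 176.03], [-82.01, 121.73], [-58.28, 71.71], [-173.87, 95.51], [-174.79, -0.11], [-173.66, 173.66]. Speed limits (degrees/s): [136.94, 136.94, 172.46, 180, 180, 180].

### API

Orientations are given as [roll, pitch, yaw] about the fixed x, y, z axes, in that order (R = Rz(yaw) Ry(pitch) Rx(roll)).
In Python, from plant import sensors, cams, r gives the robot as it stands.
- The arm moves only by the tool drive_tool, never from a script. Its argument "rows" is a list of rows, each an object of numbers: "fingers": the gripper's target within -1 to 1 (fully open at 1, half-way at 0, shut at -1); "x", "y", "z": the shift along the tool's x, y, z in m; "spin": the turn about the tool's z in rad. A call has 1 to 10 rows; each row is the pose to reach, as a shift and turn from the pose commanded when the call began, along the tool's axes at that moment; what a row does not reach only later rows make up. A row lasts 1/8 s, in which the tool goes at most 62.5 mm and 10.7 degrees, less where a joint would pass 70% of its speed; a pose out of reach is approached as far as the arm can. A call with a gripper value outside its range is refused whole. The fingers move at their own pace and stop on an object; "newtons" is the grip in N (left out, the last holds). Time passes only in rows, so rows that repeat a pose let the fingers close. It gives the time, the measured TCP pose, the force, the opening and the grip force at its end, in the units of the state.
- sensors.get_state(): the state, without advancing time (a new reading comes with each control period).
- cams.capture(name): name is "side" or "top"; returns a dict with "pixels" (480x640x3 uint8, red, green, blue), "intrinsics" (3x3 intrinsics, pixels), "eye" and "orientation" of the camera in the world. Camera axes: x right, y up, looking along -z (the intrinsics and any distortion apply to the point x, -y, -z); pixel columns grow to the right and rows downward; lengths in m; the calibration is good to about 2 mm. A picture is of the moment at which its call begins. There is no depth.
- r.close_job(): hands the job in; it is judged then, once.
The state is a dict: "time_s": time; "joints": joint angles; "qd": joint speeds; "joint_torque": joint torques, N m; "tcp_pos": TCP position; "eef_rot": TCP orientation; "contact_force": force on the tool from outside, world axes, zero at the start; "moment": the same for the moment, N m; "gripper_width": finger opening in m; "gripper_force": force on a finger pad.
Only numpy, scipy, OpenCV 4.12 (cv2) and the standard library are available. Lean on these libraries where they do the work, as an engineer would, in place of code of your own. Each camera call takes 0.05 s, during which the arm holds its last target. There are 200 camera calls.

### The job

Show the new barkeeper how to finish the last candle set: with the fingertips pointing down a few centimetres above it, point first at the tealight that stands loose on the bar, then at the empty votive glass it goes into, then at the bare slate coaster near them where the set belongs (not the slates at the far left end of the bar), staying about two seconds at each. Touch and move nothing at all, travel well above things between the points, and do not point at the two finished sets (tealight in a glass on a slate). Finish with the fingertips still pointing at the bare slate.

Things in the scene. Friction and masses are not known exactly. Their poses are not given: they have to be found in the camera images.
- loose_tealight: LED tealight with a fixed white plastic flame: round aluminium cup 40 mm across and 16 mm high, tip of the flame 44 mm above its underside; the flame is slender and stands at the middle. Origin at the centre of the underside, z up. This is the one that stands by itself on the bar, in no glass.
- empty_votive: low round bowl-shaped votive glass of clear pinkish glass, 74 mm across, 43 mm high, open at the top. Origin at the centre of the underside, z up. This is the empty one, standing straight on the bar without a slate; its glass is a darker pink than the others.
- bare_slate: dark square slate coaster, 67 x 67 x 6 mm, fixed to the bar. Origin at the centre of the underside (bar height), z up. This is the one with nothing on it in front of the robot, among the candle things; two more slates at the far left end of the bar, beyond the bottles, do not count.
- ready_slate_0: dark square slate coaster, 67 x 67 x 6 mm, fixed to the bar. Origin at the centre of the underside (bar height), z up. It carries a finished set (a votive glass with a tealight in it).
- ready_votive_0: low round bowl-shaped votive glass of clear pinkish glass, 74 mm across, 43 mm high, open at the top. Origin at the centre of the underside, z up. It stands on ready_slate_0 and has a tealight in it: a finished set, 58 mm high over all from the bar to the tip of the flame.
- ready_tealight_0: LED tealight with a fixed white plastic flame: round aluminium cup 40 mm across and 16 mm high, tip of the flame 44 mm above its underside; the flame is slender and stands at the middle. Origin at the centre of the underside, z up. It stands inside ready_votive_0, its underside about 14 mm above the bar: part of a finished set.
- ready_slate_1: dark square slate coaster, 67 x 67 x 6 mm, fixed to the bar. Origin at the centre of the underside (bar height), z up. It carries a finished set (a votive glass with a tealight in it).
- ready_votive_1: low round bowl-shaped votive glass of clear pinkish glass, 74 mm across, 43 mm high, open at the top. Origin at the centre of the underside, z up. It stands on ready_slate_1 and has a tealight in it: a finished set, 58 mm high over all from the bar to the tip of the flame.
- ready_tealight_1: LED tealight with a fixed white plastic flame: round aluminium cup 40 mm across and 16 mm high, tip of the flame 44 mm above its underside; the flame is slender and stands at the middle. Origin at the centre of the underside, z up. It stands inside ready_votive_1, its underside about 14 mm above the bar: part of a finished set.
- steel_cup: grey steel cup with a side handle, 58 x 79 mm, 92 mm high. Origin at the centre of the underside. Bystander at the right.
- bottle_a: upright full half-bottle of red wine, 58 mm across, 235 mm high, at the back of the bar. Origin at the centre of the underside. Bystander.
- bottle_b: upright full half-bottle of red wine, 58 mm across, 235 mm high, at the back of the bar. Origin at the centre of the underside. Bystander.
- wine_glass_a: clear stemmed wine glass standing upside down on its rim, 81 mm across, 202 mm high, at the left. Origin at the centre of its lower end. Bystander.
- price_card: small cream card standing in a wooden block, 25 x 62 x 88 mm, at the back of the bar. Origin at the centre of the underside. Bystander.

How it is judged:
By the outcome, as a careful person would: the job done as asked, in the order asked, and still so for the second after the job is handed in, with the robot touching nothing.
It also fails if it takes over 54 s, if anything falls off the work surface, if the arm or the gripper's body presses on something with over 40 N, if the wrist force passes 120 N, or if a joint passes its speed limit or range.

## Working session

There is one attempt and no reset: what is moved stays moved. The work goes in short steps, Python scripts to look and compute and a tool call to move; the robot and the scene stay as the last step left them, time stands still between calls to the robot, and variables do not carry over. Pictures are saved under pics/ and viewed, at most 10 in all, crops included, and the job is handed in when it is done.

Besides the shell and the picture viewer there is one more tool, called after "Call:" as name(argument=value, ...), one argument or row to a line, values as JSON. drive_tool: Moves the arm, as the interface text tells. Its arguments: {"type":"object","properties":{"rows":{"type":"array"},"newtons":{"type":"number"}},"required":["rows"]}

```bash
mkdir -p pics; cat > h.py <<'E'
import numpy as np, cv2
from plant import sensors, cams, r
def grab(n,f):
    c=cams.capture(n); cv2.imwrite(f,cv2.cvtColor(c["pixels"],cv2.COLOR_RGB2BGR)); np.savez(f.replace('.png','.npz'),**{k:np.array(v) for k,v in c.items()}); return c
def ray(c,u,v,z):
    K=np.array(c["intrinsics"]); d=np.linalg.solve(K,[u,v,1.]); R=np.array(c["orientation"])
    if R.shape!=(3,3):
        raise SystemExit(str(R))
    d=R@(d*[1,-1,-1]); e=np.array(c["eye"]); return e+d*(z-e[2])/d[2]
E
python3 - <<'E'
from h import *
for n in("top","side"):
    c=grab(n,f"pics/{n}0.png"); print({k:v for k,v in c.items() if k!="pixels"})
s=sensors.get_state(); print(s, r.tip_reach)
E
```

```text
{'intrinsics': array([[447.30720722,   0.        , 324.49040493],
       [  0.        , 447.30720722, 243.72418234],
       [  0.        ,   0.        ,   1.        ]]), 'eye': array([0.44914711, 0.0449695 , 1.26895522]), 'orientation': array([  7.57217601,   0.58421047, -91.42477604])}
{'intrinsics': array([[443.61512556,   0.        , 318.95712225],
       [  0.        , 443.61512556, 238.76039487],
       [  0.        ,   0.        ,   1.        ]]), 'eye': array([ 0.64176958, -0.76157999,  0.70145899]), 'orientation': array([50.38981554, -0.33791869,  3.4108651 ])}
{'time_s': 0.1, 'joints': array([-4.80658318e+01,  2.05888949e+01,  6.39489378e-01, -1.75230500e-02,
       -7.01361291e+01, -1.65063280e+01]), 'qd': array([-0.00665203,  0.00385152,  0.01862783,  0.1590542 ,  0.13748685,
       -0.04065946]), 'joint_torque': array([-1.29385502e-03, -5.84163022e+01,  2.93754208e+01,  7.01567754e+00,
        1.01574478e-02, -6.39050882e-05]), 'tcp_pos': array([ 0.28962479, -0.60925759,  0.24470292]), 'eef_rot': array([ 1.7991331e+02, -8.5096950e-03, -1.5457812e+02]), 'contact_force': array([ 0.45756555, -0.59218013, -0.34606896]), 'moment': array([-0.02816581,  0.00829644,  0.01765843]), 'gripper_force': 0.0, 'gripper_width': 0.08760957790326758} 0.019
```

View pics/top0.png

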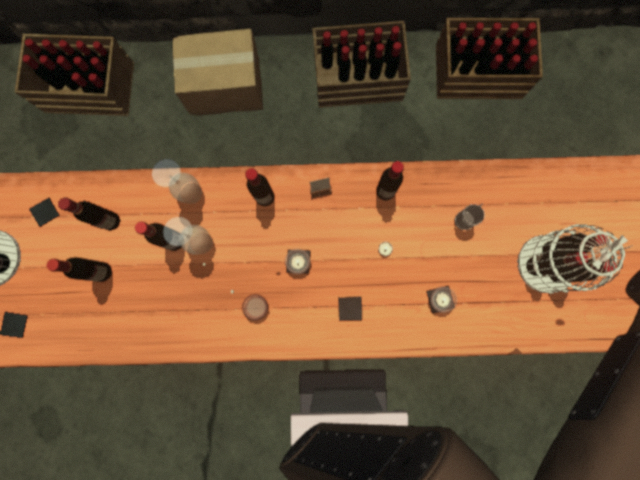

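View pics/side0.png

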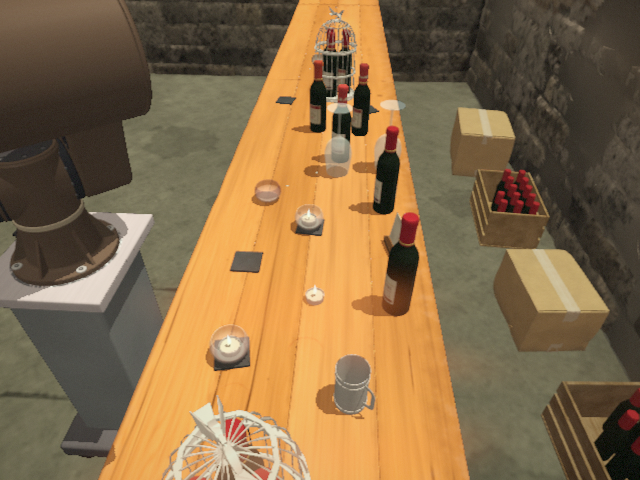

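The top view shows the loose tealight at (386,249), the empty darker votive at (255,307) and the bare slate at (350,308). The finished sets are at (298,262) and (441,299), and a wire cage stands near the gripper at about (575,262). The side view agrees: tealight (314,295), votive (267,191), slate (247,262).

```bash
cat >> h.py <<'E'
from scipy.spatial.transform import Rotation as Ro
def load(f):
    c=dict(np.load(f)); c["orientation"]=Ro.from_euler('xyz',c["orientation"],degrees=True).as_matrix(); return c
E
python3 - <<'E'
from h import *
t=load("pics/top0.npz"); s=load("pics/side0.npz")
def cen(c,u,v,w,f):
    p=c["pixels"][v-w:v+w,u-w:u+w].astype(int); m=f(p).astype(np.uint8)
    n,l,st,ce=cv2.connectedComponentsWithStats(m); i=1+np.argmax(st[1:,4]); b=st[i]
    return (u-w+b[0]+(b[2]-1)/2, v-w+b[1]+(b[3]-1)/2, tuple(ce[i]+[u-w,v-w]), b[2:])
br=lambda p:p[...,2]>110
dk=lambda p:p.max(2)<90
vt=lambda p:p[...,0]-p[...,2]<110
for nm,c,u,v,w,f,z in [("teal",t,386,249,14,br,.016),("teal",s,314,296,16,br,.016),("slate",t,350,308,20,dk,.006),("slate",s,247,262,22,dk,.006),("vot",t,255,307,20,vt,.025),("vot",s,267,191,20,vt,.025)]:
    a=cen(c,u,v,w,f); print(nm,a,ray(c,a[0],a[1],z).round(3))
for nm,u,v,z in[("set0",298,262,.03),("set1",441,299,.03),("cupbase",461,220,.05),("botA top",252,174,.235),("botBtop",397,169,.235)]: print(nm,ray(t,u,v,z).round(3))
# cage: finial seen in both views
def tri(a,b):
    A=[];B=[]
    for c,(u,v) in((t,a),(s,b)):
        d=ray(c,u,v,0)-c["eye"];d/=np.linalg.norm(d);P=np.eye(3)-np.outer(d,d);A.append(P);B.append(P@c["eye"])
    return np.linalg.solve(sum(A),sum(B))
print("cagetop",tri((612,246),(208,410)))
for z in(0,.1,.2,.3):print(z,ray(t,545,265,z).round(3),ray(t,600,250,z).round(3))
E
```

```text
teal (np.float64(385.5), np.float64(248.0), (np.float64(385.37908496732024), np.float64(248.24183006535947)), array([ 14,  15, 153], dtype=int32)) [ 0.599 -0.118  0.016]
teal (np.float64(314.5), np.float64(292.5), (np.float64(314.5975609756098), np.float64(293.7682926829268)), array([ 20,  18, 246], dtype=int32)) [ 0.598 -0.113  0.016]
slate (np.float64(349.5), np.float64(308.5), (np.float64(349.94690265486724), np.float64(308.466814159292)), array([ 22,  22, 452], dtype=int32)) [ 0.433 -0.012  0.006]
slate (np.float64(244.5), np.float64(271.0), (np.float64(244.77142857142857), np.float64(270.65714285714284)), array([28,  3, 35], dtype=int32)) [ 0.435 -0.048  0.006]
vot (np.float64(255.5), np.float64(308.5), (np.float64(255.3203125), np.float64(308.253125)), array([ 28,  30, 640], dtype=int32)) [0.44  0.248 0.025]
vot (np.float64(267.5), np.float64(192.5), (np.float64(267.6512702078522), np.float64(193.68822170900694)), array([ 26,  26, 433], dtype=int32)) [0.445 0.243 0.025]
set0 [0.565 0.128 0.03 ]
set1 [ 0.453 -0.262  0.03 ]
cupbase [ 0.668 -0.325  0.05 ]
botA top [0.759 0.221 0.235]
botBtop [ 0.762 -0.125  0.235]
cagetop [ 0.54325748 -0.55687929  0.33016252]
0 [ 0.541 -0.569  0.   ] [ 0.58  -0.728  0.   ]
0.1 [ 0.534 -0.52   0.1  ] [ 0.569 -0.667  0.1  ]
0.2 [ 0.527 -0.472  0.2  ] [ 0.559 -0.606  0.2  ]
0.3 [ 0.519 -0.424  0.3  ] [ 0.549 -0.545  0.3  ]
```

```bash
python3 - <<'E'
import cv2
a=cv2.imread("pics/top0.png")[180:360,480:640]; b=cv2.imread("pics/side0.png")[360:480,130:330]
cv2.imwrite("pics/c1.png",cv2.hconcat([cv2.resize(a,(400,450)),cv2.resize(b,(400,450))]))
E
```

```text
(no output)
```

View pics/c1.png

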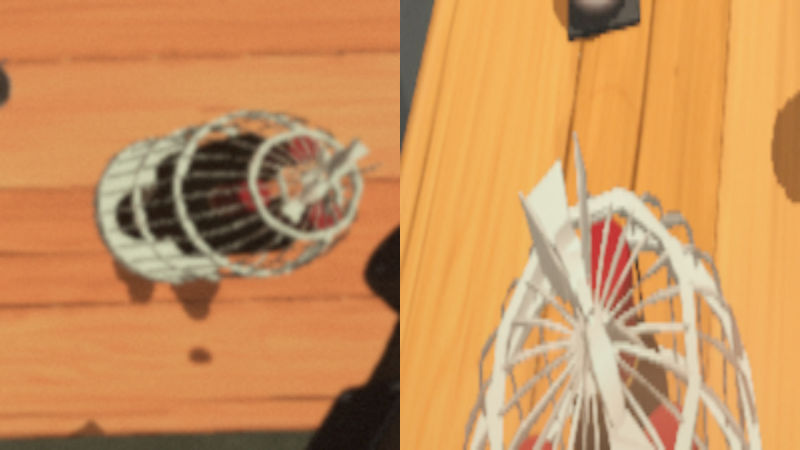

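Next I'll close the fingers and move clear of the cage (about 0.36 m tall, at (0.54,-0.57)), along the near side of the bar.

Call:
drive_tool(
  rows=[
    {"fingers": -1, "x": -0.01, "y": 0.02, "z": -0.01},
    {"fingers": -1, "x": -0.03, "y": 0.06, "z": -0.02},
    {"fingers": -1, "x": -0.05, "y": 0.1, "z": -0.02},
    {"fingers": -1, "x": -0.07, "y": 0.14, "z": -0.02},
    {"fingers": -1, "x": -0.09, "y": 0.18, "z": -0.02},
    {"fingers": -1, "x": -0.11, "y": 0.21, "z": -0.02},
    {"fingers": -1, "x": -0.116, "y": 0.222, "z": -0.02},
    {"fingers": -1, "x": -0.116, "y": 0.222, "z": -0.02},
  ],
)

```text
invalid input
```

Call:
drive_tool(
  rows=[
    {"fingers": -1, "x": -0.01, "y": 0.02, "z": -0.01, "spin": 0},
    {"fingers": -1, "x": -0.03, "y": 0.06, "z": -0.02, "spin": 0},
    {"fingers": -1, "x": -0.05, "y": 0.1, "z": -0.02, "spin": 0},
    {"fingers": -1, "x": -0.07, "y": 0.14, "z": -0.02, "spin": 0},
    {"fingers": -1, "x": -0.09, "y": 0.18, "z": -0.02, "spin": 0},
    {"fingers": -1, "x": -0.11, "y": 0.21, "z": -0.02, "spin": 0},
    {"fingers": -1, "x": -0.116, "y": 0.222, "z": -0.02, "spin": 0},
    {"fingers": -1, "x": -0.116, "y": 0.222, "z": -0.02, "spin": 0},
  ],
)

```text
time_s: 1.1
tcp_pos: [0.2994, -0.359, 0.2658]
eef_rot: [-180.0, 0.0, -154.5]
contact_force: [0.7, -0.0, -0.5]
gripper_width: 0.013
gripper_force: 0.0
```

Call:
drive_tool(
  rows=[
    {"fingers": -1, "x": -0.02, "y": 0.005, "z": 0, "spin": 0},
    {"fingers": -1, "x": -0.06, "y": 0.015, "z": 0, "spin": 0},
    {"fingers": -1, "x": -0.11, "y": 0.027, "z": 0, "spin": 0},
    {"fingers": -1, "x": -0.16, "y": 0.039, "z": 0, "spin": 0},
    {"fingers": -1, "x": -0.21, "y": 0.051, "z": 0, "spin": 0},
    {"fingers": -1, "x": -0.26, "y": 0.064, "z": 0, "spin": 0},
    {"fingers": -1, "x": -0.31, "y": 0.076, "z": 0, "spin": 0},
    {"fingers": -1, "x": -0.35, "y": 0.086, "z": 0, "spin": 0},
    {"fingers": -1, "x": -0.375, "y": 0.092, "z": 0, "spin": 0},
    {"fingers": -1, "x": -0.375, "y": 0.092, "z": 0, "spin": 0},
  ],
)

```text
time_s: 2.35
tcp_pos: [0.5996, -0.115, 0.2643]
eef_rot: [180.0, -0.1, -154.5]
contact_force: [-0.6, -0.3, 0.4]
gripper_width: 0.0003
gripper_force: 0.0
```

```bash
python3 - <<'E'
from h import *
grab("side","pics/side1.png"); s=sensors.get_state(); print(s["tcp_pos"],s["gripper_width"])
E
```

```text
[ 0.59869761 -0.11559469  0.26459345] 0.00031042271009425605
```

View pics/side1.png

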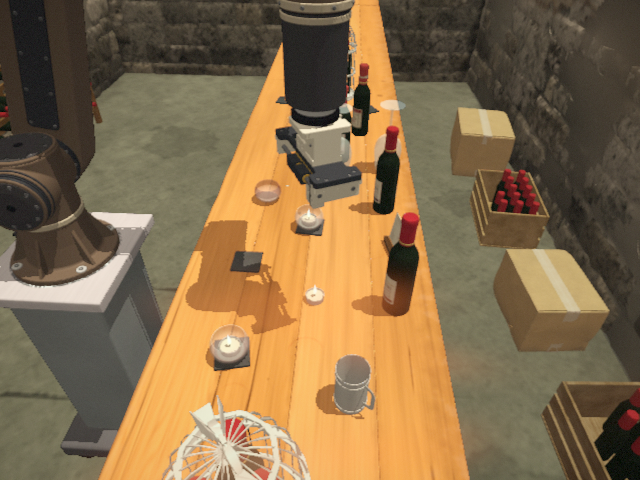

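The side view shows the gripper closed, pointing down and high over the tealight at (314,296), with bottle B clear of it. I'll descend and hold.

Call:
drive_tool(
  rows=[
    {"fingers": -1, "x": 0, "y": 0, "z": 0.02, "spin": 0},
    {"fingers": -1, "x": 0, "y": 0, "z": 0.05, "spin": 0},
    {"fingers": -1, "x": 0, "y": 0, "z": 0.085, "spin": 0},
    {"fingers": -1, "x": 0, "y": 0, "z": 0.12, "spin": 0},
    {"fingers": -1, "x": 0, "y": 0, "z": 0.145, "spin": 0},
    {"fingers": -1, "x": 0, "y": 0, "z": 0.16, "spin": 0},
    {"fingers": -1, "x": 0, "y": 0, "z": 0.165, "spin": 0},
    {"fingers": -1, "x": 0, "y": 0, "z": 0.165, "spin": 0},
  ],
)

```text
time_s: 3.4
tcp_pos: [0.5987, -0.1155, 0.1011]
eef_rot: [-180.0, 0.0, -154.6]
contact_force: [-1.4, -0.2, 1.2]
gripper_width: 0.0008
gripper_force: 0.0
```

```bash
python3 - <<'E'
from h import *
grab("side","pics/side2.png"); s=sensors.get_state(); print(s["tcp_pos"])
a=cv2.imread("pics/side2.png")[150:400,180:480]; cv2.imwrite("pics/c2.png",cv2.resize(a,None,fx=2,fy=2))
E
```

```text
[ 0.59891076 -0.11538527  0.1014579 ]
```

View pics/c2.png

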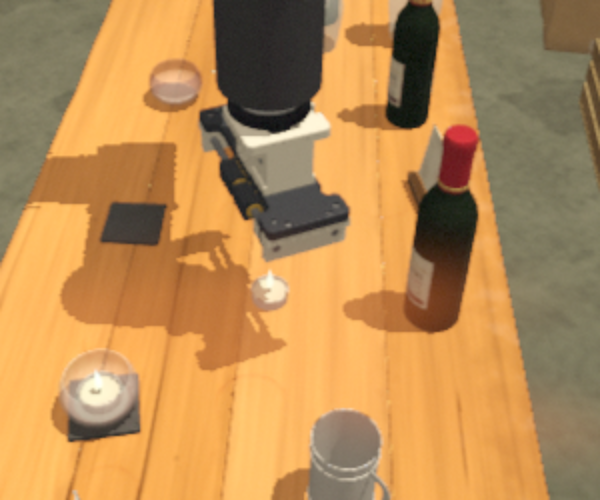

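The crop shows the gripper low over the tealight, which stands at crop (269,290), touching nothing. I'll hold here for about 2.2 s.

Call:
drive_tool(
  rows=[
    {"fingers": -1, "x": 0, "y": 0, "z": 0, "spin": 0},
    {"fingers": -1, "x": 0, "y": 0, "z": 0, "spin": 0},
    {"fingers": -1, "x": 0, "y": 0, "z": 0, "spin": 0},
    {"fingers": -1, "x": 0, "y": 0, "z": 0, "spin": 0},
    {"fingers": -1, "x": 0, "y": 0, "z": 0, "spin": 0},
    {"fingers": -1, "x": 0, "y": 0, "z": 0, "spin": 0},
    {"fingers": -1, "x": 0, "y": 0, "z": 0, "spin": 0},
    {"fingers": -1, "x": 0, "y": 0, "z": 0, "spin": 0},
    {"fingers": -1, "x": 0, "y": 0, "z": 0, "spin": 0},
    {"fingers": -1, "x": 0, "y": 0, "z": 0, "spin": 0},
  ],
)

```text
time_s: 4.7
tcp_pos: [0.5984, -0.1152, 0.1006]
eef_rot: [180.0, -0.0, -154.6]
contact_force: [0.3, 1.0, 0.3]
gripper_width: 0.0004
gripper_force: 0.0
```

Call:
drive_tool(
  rows=[
    {"fingers": -1, "x": 0, "y": 0, "z": 0, "spin": 0},
    {"fingers": -1, "x": 0, "y": 0, "z": 0, "spin": 0},
    {"fingers": -1, "x": 0, "y": 0, "z": 0, "spin": 0},
    {"fingers": -1, "x": 0, "y": 0, "z": 0, "spin": 0},
    {"fingers": -1, "x": 0, "y": 0, "z": 0, "spin": 0},
    {"fingers": -1, "x": 0, "y": 0, "z": 0, "spin": 0},
    {"fingers": -1, "x": 0, "y": 0, "z": 0, "spin": 0},
  ],
)

```text
time_s: 5.58
tcp_pos: [0.5984, -0.1152, 0.1006]
eef_rot: [-180.0, -0.0, -154.6]
contact_force: [0.2, -0.8, 0.0]
gripper_width: 0.0007
gripper_force: 0.0
```

Call:
drive_tool(
  rows=[
    {"fingers": -1, "x": 0, "y": 0, "z": -0.02, "spin": 0},
    {"fingers": -1, "x": 0, "y": 0, "z": -0.06, "spin": 0},
    {"fingers": -1, "x": 0, "y": 0, "z": -0.1, "spin": 0},
    {"fingers": -1, "x": 0, "y": 0, "z": -0.14, "spin": 0},
    {"fingers": -1, "x": 0, "y": 0, "z": -0.16, "spin": 0},
    {"fingers": -1, "x": 0, "y": 0, "z": -0.165, "spin": 0},
    {"fingers": -1, "x": 0, "y": 0, "z": -0.165, "spin": 0},
  ],
)

```text
time_s: 6.45
tcp_pos: [0.5981, -0.1151, 0.2649]
eef_rot: [180.0, -0.0, -154.6]
contact_force: [0.2, -0.7, -0.4]
gripper_width: 0.0006
gripper_force: 0.0
```

Call:
drive_tool(
  rows=[
    {"fingers": -1, "x": -0.001, "y": 0.02, "z": 0, "spin": 0},
    {"fingers": -1, "x": -0.002, "y": 0.06, "z": 0, "spin": 0},
    {"fingers": -1, "x": -0.004, "y": 0.11, "z": 0, "spin": 0},
    {"fingers": -1, "x": -0.006, "y": 0.16, "z": 0, "spin": 0},
    {"fingers": -1, "x": -0.008, "y": 0.21, "z": 0, "spin": 0},
    {"fingers": -1, "x": -0.01, "y": 0.26, "z": 0, "spin": 0},
    {"fingers": -1, "x": -0.012, "y": 0.31, "z": 0, "spin": 0},
    {"fingers": -1, "x": -0.014, "y": 0.36, "z": 0, "spin": 0},
    {"fingers": -1, "x": -0.015, "y": 0.39, "z": 0, "spin": 0},
    {"fingers": -1, "x": -0.015, "y": 0.392, "z": 0, "spin": 0},
  ],
)

```text
time_s: 7.7
tcp_pos: [0.442, 0.2469, 0.2645]
eef_rot: [-180.0, -0.1, -154.4]
contact_force: [-0.4, -0.3, -0.9]
gripper_width: 0.0004
gripper_force: 0.0
```

```bash
python3 - <<'E'
from h import *
grab("side","pics/side3.png"); s=sensors.get_state(); print(s["tcp_pos"])
E
```

```text
[0.44234271 0.24621796 0.26463403]
```

View pics/side3.png

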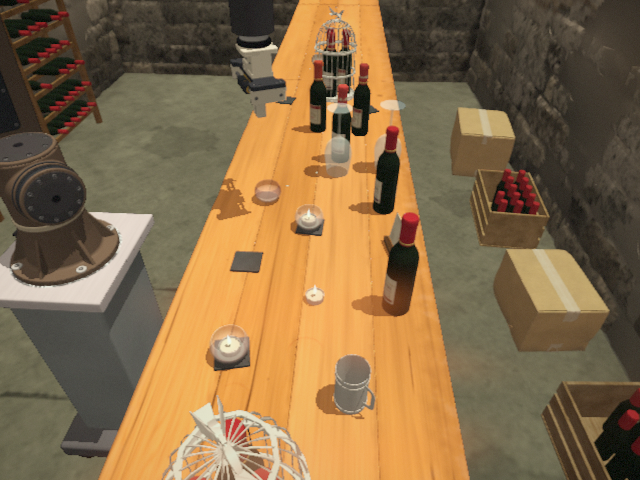

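The side view shows the gripper high above the votive at (267,191), with wine glass and bottles clear and every item unmoved. I'll descend and hold.

Call:
drive_tool(
  rows=[
    {"fingers": -1, "x": 0, "y": 0, "z": 0.02, "spin": 0},
    {"fingers": -1, "x": 0, "y": 0, "z": 0.05, "spin": 0},
    {"fingers": -1, "x": 0, "y": 0, "z": 0.085, "spin": 0},
    {"fingers": -1, "x": 0, "y": 0, "z": 0.12, "spin": 0},
    {"fingers": -1, "x": 0, "y": 0, "z": 0.145, "spin": 0},
    {"fingers": -1, "x": 0, "y": 0, "z": 0.16, "spin": 0},
    {"fingers": -1, "x": 0, "y": 0, "z": 0.165, "spin": 0},
    {"fingers": -1, "x": 0, "y": 0, "z": 0.165, "spin": 0},
  ],
)

```text
time_s: 8.75
tcp_pos: [0.4439, 0.2453, 0.1009]
eef_rot: [-180.0, 0.0, -154.6]
contact_force: [-0.5, -0.1, -0.1]
gripper_width: 0.0005
gripper_force: 0.0
```

Call:
drive_tool(
  rows=[
    {"fingers": -1, "x": 0, "y": 0, "z": 0, "spin": 0},
    {"fingers": -1, "x": 0, "y": 0, "z": 0, "spin": 0},
    {"fingers": -1, "x": 0, "y": 0, "z": 0, "spin": 0},
    {"fingers": -1, "x": 0, "y": 0, "z": 0, "spin": 0},
    {"fingers": -1, "x": 0, "y": 0, "z": 0, "spin": 0},
    {"fingers": -1, "x": 0, "y": 0, "z": 0, "spin": 0},
    {"fingers": -1, "x": 0, "y": 0, "z": 0, "spin": 0},
    {"fingers": -1, "x": 0, "y": 0, "z": 0, "spin": 0},
    {"fingers": -1, "x": 0, "y": 0, "z": 0, "spin": 0},
    {"fingers": -1, "x": 0, "y": 0, "z": 0, "spin": 0},
  ],
)

```text
time_s: 10.0
tcp_pos: [0.4436, 0.2453, 0.1006]
eef_rot: [180.0, -0.0, -154.6]
contact_force: [0.4, 0.4, 0.7]
gripper_width: 0.0003
gripper_force: 0.0
```

Call:
drive_tool(
  rows=[
    {"fingers": -1, "x": 0, "y": 0, "z": 0, "spin": 0},
    {"fingers": -1, "x": 0, "y": 0, "z": 0, "spin": 0},
    {"fingers": -1, "x": 0, "y": 0, "z": 0, "spin": 0},
    {"fingers": -1, "x": 0, "y": 0, "z": 0, "spin": 0},
    {"fingers": -1, "x": 0, "y": 0, "z": 0, "spin": 0},
    {"fingers": -1, "x": 0, "y": 0, "z": 0, "spin": 0},
    {"fingers": -1, "x": 0, "y": 0, "z": 0, "spin": 0},
  ],
)

```text
time_s: 10.88
tcp_pos: [0.4437, 0.2453, 0.1006]
eef_rot: [180.0, 0.0, -154.6]
contact_force: [0.5, 0.9, 0.0]
gripper_width: 0.0003
gripper_force: 0.0
```

Call:
drive_tool(
  rows=[
    {"fingers": -1, "x": 0, "y": 0, "z": -0.02, "spin": 0},
    {"fingers": -1, "x": 0, "y": 0, "z": -0.06, "spin": 0},
    {"fingers": -1, "x": 0, "y": 0, "z": -0.1, "spin": 0},
    {"fingers": -1, "x": 0, "y": 0, "z": -0.14, "spin": 0},
    {"fingers": -1, "x": 0, "y": 0, "z": -0.16, "spin": 0},
    {"fingers": -1, "x": 0, "y": 0, "z": -0.165, "spin": 0},
    {"fingers": -1, "x": 0, "y": 0, "z": -0.165, "spin": 0},
  ],
)

```text
time_s: 11.75
tcp_pos: [0.4434, 0.2451, 0.265]
eef_rot: [180.0, -0.0, -154.6]
contact_force: [-0.8, -0.5, -0.7]
gripper_width: 0.0005
gripper_force: 0.0
```

Call:
drive_tool(
  rows=[
    {"fingers": -1, "x": 0.01, "y": -0.02, "z": 0, "spin": 0},
    {"fingers": -1, "x": 0.03, "y": -0.06, "z": 0, "spin": 0},
    {"fingers": -1, "x": 0.05, "y": -0.1, "z": 0, "spin": 0},
    {"fingers": -1, "x": 0.075, "y": -0.145, "z": 0, "spin": 0},
    {"fingers": -1, "x": 0.095, "y": -0.185, "z": 0, "spin": 0},
    {"fingers": -1, "x": 0.112, "y": -0.215, "z": 0, "spin": 0},
    {"fingers": -1, "x": 0.119, "y": -0.228, "z": 0, "spin": 0},
    {"fingers": -1, "x": 0.119, "y": -0.228, "z": 0, "spin": 0},
  ],
)

```text
time_s: 12.75
tcp_pos: [0.4336, -0.0127, 0.265]
eef_rot: [180.0, -0.1, -154.7]
contact_force: [0.3, 0.5, 0.1]
gripper_width: 0.0004
gripper_force: 0.0
```

Call:
drive_tool(
  rows=[
    {"fingers": -1, "x": 0, "y": 0, "z": 0.02, "spin": 0},
    {"fingers": -1, "x": 0, "y": 0, "z": 0.06, "spin": 0},
    {"fingers": -1, "x": 0, "y": 0, "z": 0.1, "spin": 0},
    {"fingers": -1, "x": 0, "y": 0, "z": 0.14, "spin": 0},
    {"fingers": -1, "x": 0, "y": 0, "z": 0.17, "spin": 0},
    {"fingers": -1, "x": 0, "y": 0, "z": 0.19, "spin": 0},
    {"fingers": -1, "x": 0, "y": 0, "z": 0.2, "spin": 0},
    {"fingers": -1, "x": 0, "y": 0, "z": 0.2, "spin": 0},
  ],
)

```text
time_s: 13.75
tcp_pos: [0.4339, -0.0115, 0.0651]
eef_rot: [-180.0, -0.1, -154.5]
contact_force: [-0.4, -0.2, -0.1]
gripper_width: 0.0007
gripper_force: 0.0
```

Call:
drive_tool(
  rows=[
    {"fingers": -1, "x": 0, "y": 0, "z": 0, "spin": 0},
    {"fingers": -1, "x": 0, "y": 0, "z": 0, "spin": 0},
    {"fingers": -1, "x": 0, "y": 0, "z": 0, "spin": 0},
    {"fingers": -1, "x": 0, "y": 0, "z": 0, "spin": 0},
    {"fingers": -1, "x": 0, "y": 0, "z": 0, "spin": 0},
    {"fingers": -1, "x": 0, "y": 0, "z": 0, "spin": 0},
    {"fingers": -1, "x": 0, "y": 0, "z": 0, "spin": 0},
    {"fingers": -1, "x": 0, "y": 0, "z": 0, "spin": 0},
    {"fingers": -1, "x": 0, "y": 0, "z": 0, "spin": 0},
    {"fingers": -1, "x": 0, "y": 0, "z": 0, "spin": 0},
  ],
)

```text
time_s: 15.0
tcp_pos: [0.4341, -0.0117, 0.0655]
eef_rot: [180.0, -0.0, -154.6]
contact_force: [-0.6, -0.2, 0.3]
gripper_width: 0.0003
gripper_force: 0.0
```

Call:
drive_tool(
  rows=[
    {"fingers": -1, "x": 0, "y": 0, "z": 0, "spin": 0},
    {"fingers": -1, "x": 0, "y": 0, "z": 0, "spin": 0},
    {"fingers": -1, "x": 0, "y": 0, "z": 0, "spin": 0},
    {"fingers": -1, "x": 0, "y": 0, "z": 0, "spin": 0},
    {"fingers": -1, "x": 0, "y": 0, "z": 0, "spin": 0},
    {"fingers": -1, "x": 0, "y": 0, "z": 0, "spin": 0},
    {"fingers": -1, "x": 0, "y": 0, "z": 0, "spin": 0},
  ],
)

```text
time_s: 15.88
tcp_pos: [0.4341, -0.0117, 0.0656]
eef_rot: [180.0, -0.0, -154.6]
contact_force: [0.5, -0.2, -0.6]
gripper_width: 0.0006
gripper_force: 0.0
```

```bash
python3 - <<'E'
from h import *
grab("side","pics/side4.png"); s=sensors.get_state(); print(s["tcp_pos"],s["time_s"])
E
```

```text
[ 0.43404833 -0.01174556  0.06555895] 15.925
```

View pics/side4.png

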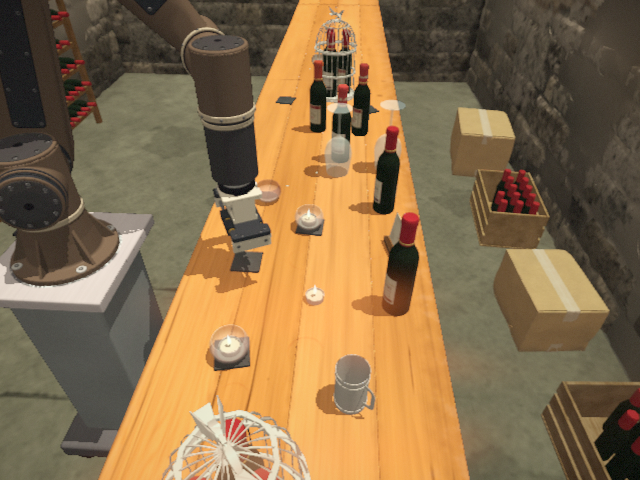

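The gripper points down just above the bare slate at (247,262), and everything else stands where it was: tealight (314,296), votive (267,191), both sets, cup and bottles. I'll hand the job in.

```bash
python3 -c "
from plant import r; print(r.close_job())"
```

```text
the job is handed in; nothing more can be done
None
```

The job is handed in: the arm pointed at the loose tealight, then the empty votive, then the bare slate, over 2 s at each and about 4 cm above it, touching nothing, and it finished still pointing at the slate at about 16 s.

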